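# Open the brass-nut hopper

### The job

On this rooftop repair bench, draw out the slide gate of the yellow hopper, the one holding brass flare nuts, until it meets its end stop, so that the chute stands open over its bowl, and let go of the handle. Leave the blue hopper's gate shut and do not push the steel bowl out from under the yellow hopper.

Things in the scene. Friction and masses are not known exactly. Their poses are not given: they have to be found in the camera images.
- brass_handle (a point): Grip point, 110 mm up, of the yellow hopper's gate handle: an upright black block, 16 mm along the gate (x), 26 across (y), 50 tall, its top 20 mm above this point, standing on the end of the steel gate plate (top 29 mm below this point). z is up; the gate draws out level along -x, away from the hopper, whose rim (60 mm higher) is 79 mm off at +x when shut. Nothing else high is near.
- brass_gate (a joint): Travel of the yellow hopper's gate: 0 m is fully shut, 0.080 m is fully out against the two small red end stops on its runners. It starts shut or drawn by up to 0.012 m, slides straight against about 3 N of friction and stays where it is left.
- plug_gate (a joint): Travel of the gate of the blue hopper (dark steel plugs in it), a twin of the yellow one: 0 m shut, 0.080 m fully out; it starts at 0 to 0.012 m.
- brass_bowl: Open steel bowl, 104 mm wide at the rim and 38 mm high, standing loose on the work surface under the yellow hopper's chute between the legs; origin at the centre of its underside. It catches the four brass nuts (22 mm wide, 30 g each) that drop when the gate opens.

How it is judged:
By the outcome, as a careful person would: the job done as asked, in the order asked, and still so for the second after the job is handed in, with the robot touching nothing.
It also fails if it takes over 32 s, if anything falls off the work surface, if the arm or the gripper's body presses on something with over 40 N, if the wrist force passes 120 N, or if a joint passes its speed limit or range.

### The arm

A 6-joint arm with a two-finger parallel gripper is mounted at the origin on the work surface. World frame = base frame: x ahead of the robot, y to its left, z up, the work surface at z = 0. Lengths are in m, angles in rad, forces in N, time in s.
With the tool pointing down it reaches from about 0.35 to 0.975 m from the base axis. Payload 4.9 kg.
Tool frame: the origin (TCP) lies midway between the tips of the shut fingers; the grasp point (between the pads) lies arm.grasp_offset behind it (arm.grasp_offset is the distance from the TCP to the grasp point, in m); z points along the fingers, y is the line along which they close (so a half turn about z gives the same grasp; the last joint's range is limited). The gripper opens to 85 mm and grips with 20 to 120 N. Pads are 22 mm wide; open, the fingers measure 114 mm over their backs; the gripper's body (76 mm by 85 mm) begins 54 mm behind the grasp point. The pads swing forward as they close: fully open they stand 13 mm farther back than shut.
Start: joints at [-1.379, 0.053, 1.613, -0, 1.476, -0.119], TCP at [0.191, -0.595, 0.231] pointing down, gripper open.
Joint ranges: [-3.01, 3.01], [-1.01, 2.22], [0.06, 2.58], [-1.02, 4.17], [0.09, 2.62], [-3.14, 3.14]. Speed limits (rad/s): [2.57, 2.57, 3.14, 3.14, 3.14, 3.14].

### API

Orientations are given as [roll, pitch, yaw] about the fixed x, y, z axes, in that order (R = Rz(yaw) Ry(pitch) Rx(roll)).
In Python, from bench import arm gives the robot as it stands.
- The arm moves only by the tool carry_out, never from a script. Its argument "commands" is a list of rows, each a list of 7 numbers: the shift along the world's x, y, z in cm, then the turn, a rotation vector about the world's x, y, z in units of 5 degrees (1.0 is 5 degrees), then the opening, from 0 (shut) to 1 (fully open). A call has 1 to 8 rows; each row is the pose to reach, as a shift and turn from the pose commanded when the call began; what a row does not reach only later rows make up. A row lasts 1/12 s, in which the tool goes at most 41.7 mm and 7.16 degrees, less where a joint would pass 70% of its speed; a pose out of reach is approached as far as the arm can. A call with a gripper value outside its range is refused whole. The fingers move at their own pace and stop on an object; "grip_force" is the grip in N (left out, the last holds). Time passes only in rows, so rows that repeat a pose let the fingers close. It gives the time, the measured TCP pose, the force, the opening and the grip force at its end, in the units of the state.
- arm.get_state(): the state, without advancing time (a new reading comes with each control period).
- arm.read_camera(name): name is "scene" or "top" or "wrist"; returns a dict with "image" (480x640x3 uint8, blue, green, red), "mtx" (3x3 intrinsics, pixels), "k1" (the pictures are not rectified: a ray, as slopes to the right and down, at radius r is drawn at 1 + k1 r^2 times it, then the intrinsics apply), "pose" (4x4, takes a point from camera to world coordinates). Camera axes: x right, y down, z forward; pixel columns grow to the right and rows downward; lengths in m; the calibration is good to about 2 mm. A picture is of the moment at which its call begins. There is no depth.
- arm.sign_off(): hands the job in; it is judged then, once.
Trained networks look in a picture, given as the dict that the camera call returned (one of the last four; its "shot" number tells which), for a name from the list of things; names that differ only in an ending like _2 or _b are one class to them, and where a whole thing is asked for, a point or a joint stands for the part that bears it (a point fixed in the world has none). Each returns a list of dicts, best first, with "confidence" (0 to 1); they miss things now and then, are a little off and sometimes report something else, mostly with a low value. They report only what shows in the picture. A call takes as long as a camera call.
- arm.recognise(target, picture): "position" ([x, y, z] in m, in world coordinates, good to about 4 mm: the middle of the surface that is visible of it).
- arm.silhouettes(target, picture): "pixels" (480x640 bool, what is visible of it).
- arm.pinpoint(target, picture): "position" ([x, y, z] in m, in world coordinates, good to about 4 mm: a listed point, or the origin of a listed thing).
The state is a dict: "clock": time; "qpos": joint angles; "joint_vel": joint speeds; "joint_efforts": joint torques, N m; "eef_pos": TCP position; "orientation": TCP orientation; "force": force on the tool from outside, world axes, zero at the start; "moment": the same for the moment, N m; "gripper_width": finger opening in m; "grasp_force": force on a finger pad.
Only numpy, scipy, OpenCV 4.12 (cv2) and the standard library are available. Lean on these libraries where they do the work, as an engineer would, in place of code of your own. Each camera call takes 0.05 s, during which the arm holds its last target. There are 200 camera calls.

## Working session

There is one attempt and no reset: what is moved stays moved. The work goes in short steps, Python scripts to look and compute and a tool call to move; the robot and the scene stay as the last step left them, time stands still between calls to the robot, and variables do not carry over. Pictures are saved under pics/ and viewed, at most 10 in all, crops included, and the job is handed in when it is done.

Besides the shell and the picture viewer there is one more tool, called after ">>>" in YAML: its name, and indented under it one key for each argument. carry_out: Moves the arm, as the interface text tells. Its arguments: {"type":"object","properties":{"commands":{"type":"array","items":{"type":"array","items":{"type":"number"}}},"grip_force":{"type":"number"}},"required":["commands"]}

```bash
mkdir -p pics; python3 - <<'E'
from bench import arm
import cv2,numpy as np
ps={}
for c in("scene","top"):
    p=arm.read_camera(c);cv2.imwrite(f"pics/{c}0.png",p["image"])
    for t in("brass_handle","brass_bowl"):
        print(c,t,"pin",[(np.round(d["position"],4),round(d["confidence"],2)) for d in arm.pinpoint(t,p)][:3])
    for t in ("brass_handle","brass_gate","plug_gate"):
        print(c,t,"rec",[(np.round(d["position"],4),round(d["confidence"],2)) for d in arm.recognise(t,p)][:3])
s=arm.get_state();print({k:np.round(s[k],3) for k in("clock","eef_pos","orientation","force","gripper_width")},arm.grasp_offset)
E
```

```text
scene brass_handle pin [(array([0.577 , 0.2036, 0.1093]), 0.9)]
scene brass_bowl pin [(array([7.241e-01, 1.709e-01, 6.000e-04]), 0.86), (array([0.5777, 0.2028, 0.1093]), 0.73)]
scene brass_handle rec [(array([0.5882, 0.1917, 0.0829]), 0.84)]
scene brass_gate rec [(array([0.5868, 0.1854, 0.0799]), 0.81)]
scene plug_gate rec [(array([ 0.5713, -0.1809,  0.0805]), 0.6)]
top brass_handle pin [(array([0.5755, 0.2022, 0.1127]), 0.98)]
top brass_bowl pin [(array([ 0.7234,  0.1672, -0.0019]), 0.53)]
top brass_handle rec [(array([0.6234, 0.1873, 0.0825]), 0.78)]
top brass_gate rec [(array([0.6215, 0.1894, 0.0814]), 0.92)]
top plug_gate rec [(array([ 0.6144, -0.1711,  0.083 ]), 0.62)]
{'clock': np.float64(0.6), 'eef_pos': array([ 0.191, -0.595,  0.231]), 'orientation': array([3.142, 0.   , 0.311]), 'force': array([ 0.04 ,  0.539, -0.432]), 'gripper_width': np.float64(0.085)} 0.0187
```

View pics/scene0.png

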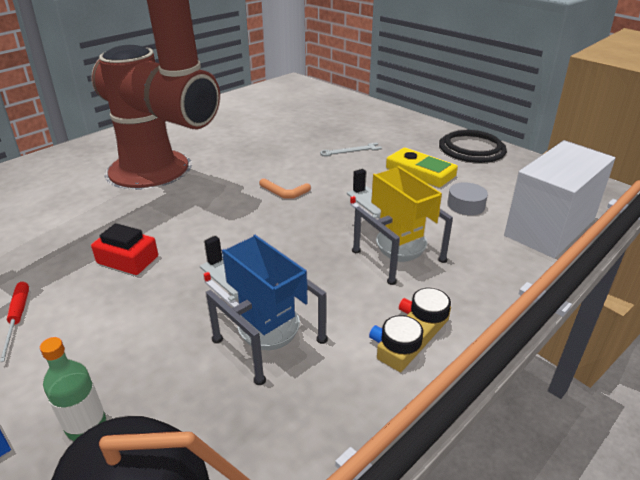

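View pics/top0.png

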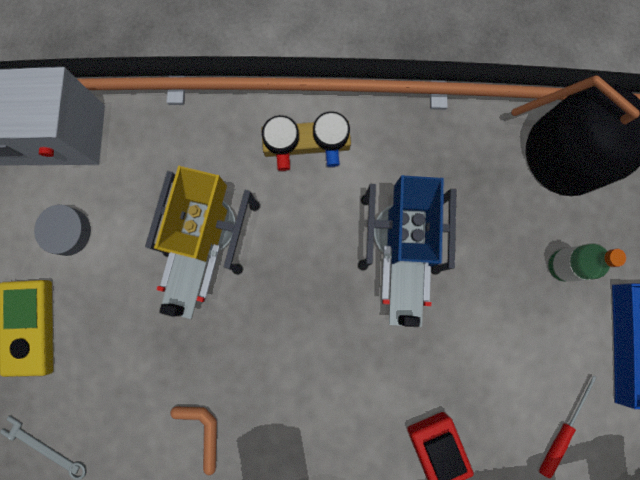

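The yellow hopper stands at upper left in the top view: handle at (172,309), red stops at (161,288) and (200,299), gate running up-right, so it is yawed roughly -15°. The blue twin is at right, handle (409,321). I'll measure the axis from the stops, the plate and the handle.

```bash
cat > h.py <<'E'
import numpy as np,cv2
def toworld(p,uv,z):
    K=p["mtx"];uv=np.atleast_2d(uv).astype(float)
    D=np.array([p["k1"],0,0,0.])
    n=cv2.undistortPoints(uv[:,None],K,D)[:,0]
    # refine convention: drawn = n*(1+k1 r^2) is OpenCV's own model
    T=np.array(p["pose"]);d=np.c_[n,np.ones(len(n))]@T[:3,:3].T;o=T[:3,3]
    return o+d*((z-o[2])/d[:,2])[:,None]
E
python3 - <<'E'
from bench import arm
from h import *
p=arm.read_camera("top");im=p["image"]
cv2.imwrite("pics/crop.png",cv2.resize(im[150:330,120:280],None,fx=3.3,fy=3.3,interpolation=cv2.INTER_CUBIC))
b,g,r=[im[...,i].astype(int) for i in range(3)]
red=((r>120)&(g<70)&(b<70)).astype(np.uint8)
n,l,st,c=cv2.connectedComponentsWithStats(red)
pts=[]
for i in range(1,n):
    if 120<c[i][0]<280 and 250<c[i][1]<330 and st[i][4]>6: pts.append(c[i]);print(c[i],st[i][4])
W=toworld(p,np.array(pts),0.085);print(W)
for t in("brass_gate","brass_handle"):
    for d in arm.silhouettes(t,p)[:1]:
        m=d["pixels"];ys,xs=np.nonzero(m);print(t,m.sum(),xs.min(),xs.max(),ys.min(),ys.max())
        if t=="brass_gate":
            blk=m&(im.max(2)<60);pl=m&~blk&(r>110)
            L=[];R=[]
            for y in range(262,300):
                x=np.nonzero(pl[y])[0]
                if len(x)>8: L.append((x[0],y));R.append((x[-1],y))
            for E in(L,R):
                w=toworld(p,E,0.081)[:,:2].astype(np.float32)
                f=cv2.fitLine(w,cv2.DIST_HUBER,0,.01,.01).ravel();print("edge deg",np.degrees(np.arctan(f[1]/f[0])),f[2:],len(E))
d=arm.pinpoint("brass_handle",p)[0];print(d["position"])
blk=((im.max(2)<40)).astype(np.uint8);n,l,st,c=cv2.connectedComponentsWithStats(blk[290:325,150:195])
for i in range(1,n):
    if st[i][4]>30: print("blk",c[i]+[150,290],st[i])
E
```

```text
[159.6  288.08] 25
[199.7037037  298.74074074] 27
[[0.61037181 0.23212951 0.085     ]
 [0.5946797  0.1652784  0.085     ]]
brass_gate 2122 159 214 203 317
edge deg -14.032633 [0.6231941  0.21898167] 38
edge deg -13.546961 [0.6277769  0.16629227] 38
[0.5772, 0.2041, 0.1114]
blk [171.5840708  309.40707965] [ 10  14  24  12 226]
```

View pics/crop.png

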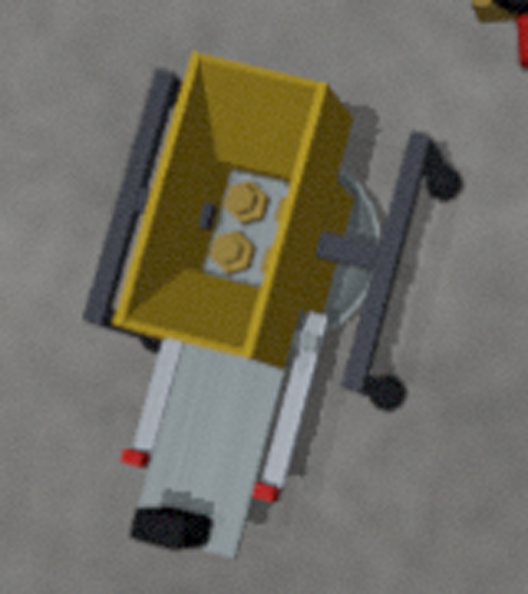

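Heading agrees across plate edges, stops and handle: gate axis ≈ -13.5°, handle at (0.5765, 0.203, 0.110). I'll grip along the gate axis (tool yaw 76.5°), which needs a +58.7° turn and a shift of (38.6, 79.8) cm.

>>> carry_out:
  commands:
    - [1.6,3.3,0.5,0,0,0.5,1]
    - [3.2,6.6,1,0,0,1,1]
    - [4.8,9.9,1.5,0,0,1.5,1]
    - [6.4,13.2,2,0,0,2,1]
    - [8,16.5,2.5,0,0,2.5,1]
    - [9.6,19.8,3,0,0,3,1]
    - [11.2,23.1,3,0,0,3.5,1]
    - [12.8,26.4,3,0,0,4,1]
  grip_force: 40

```text
clock: 1.47
eef_pos: [0.3197, -0.3296, 0.262]
orientation: [3.14, -0.0, 0.662]
force: [0.9, -0.2, -0.4]
gripper_width: 0.0854
grasp_force: 0.0
```

>>> carry_out:
  commands:
    - [1.6,3.3,0,0,0,0.5,1]
    - [3.2,6.6,0,0,0,1,1]
    - [4.8,9.9,0,0,0,1.5,1]
    - [6.4,13.2,0,0,0,2,1]
    - [8,16.5,0,0,0,2.5,1]
    - [9.6,19.8,0,0,0,3,1]
    - [11.2,23.1,0,0,0,3.5,1]
    - [12.8,26.4,0,0,0,4,1]

```text
clock: 2.13
eef_pos: [0.4476, -0.0652, 0.2617]
orientation: [3.14, -0.0, 1.011]
force: [0.2, -0.1, -0.1]
gripper_width: 0.0853
grasp_force: 0.0
```

>>> carry_out:
  commands:
    - [1.6,3.4,0,0,0,0.5,1]
    - [3.2,6.8,0,0,0,1,1]
    - [4.8,10.2,0,0,0,1.5,1]
    - [6.4,13.6,0,0,0,2,1]
    - [8,17,0,0,0,2.5,1]
    - [9.6,20.4,0,0,0,3,1]
    - [11.2,23.7,0,0,0,3.5,1]
    - [13,27,0,0,0,3.74,1]

```text
clock: 2.8
eef_pos: [0.5775, 0.205, 0.2614]
orientation: [3.141, -0.0, 1.338]
force: [-0.1, -1.3, 0.7]
gripper_width: 0.0853
grasp_force: 0.0
```

```bash
python3 - <<'E'
from bench import arm
from h import *
for c in("wrist","scene"):
    p=arm.read_camera(c)
    print(c,[(np.round(d["position"],4),round(d["confidence"],2)) for d in arm.pinpoint("brass_handle",p)][:2])
    cv2.imwrite(f"pics/{c}1.png",p["image"])
E
```

```text
wrist [(array([0.5724, 0.2025, 0.1099]), 0.95)]
scene [(array([0.5761, 0.2046, 0.1115]), 0.59)]
```

View pics/wrist1.png

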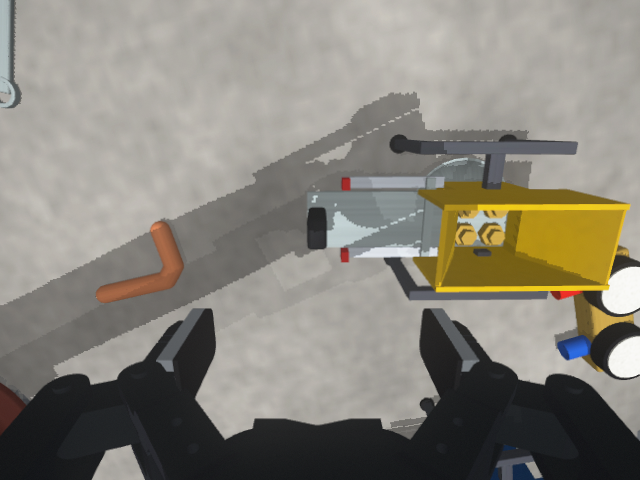

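The wrist view shows the handle at (317,228), midway between the fingers, with the gate level in the picture, so the yaw is right and nothing is in the way of the descent.

>>> carry_out:
  commands:
    - [-0.2,-0.2,-3,0,0,0,1]
    - [-0.2,-0.2,-6,0,0,0,1]
    - [-0.2,-0.2,-9,0,0,0,1]
    - [-0.2,-0.2,-11.5,0,0,0,1]
    - [-0.2,-0.2,-13.5,0,0,0,1]
    - [-0.2,-0.2,-15.5,0,0,0,1]
    - [-0.2,-0.2,-16.8,0,0,0,1]
    - [-0.2,-0.2,-16.8,0,0,0,1]

```text
clock: 3.67
eef_pos: [0.5726, 0.1994, 0.0899]
orientation: [-3.136, 0.003, 1.334]
force: [-1.0, -0.5, -1.3]
gripper_width: 0.0853
grasp_force: 0.0
```

>>> carry_out:
  commands:
    - [0,0,0,0,0,0,0]
    - [0,0,0,0,0,0,0]
    - [0,0,0,0,0,0,0]
    - [0,0,0,0,0,0,0]
    - [0,0,0,0,0,0,0]
    - [0,0,0,0,0,0,0]
    - [0,0,0,0,0,0,0]
    - [0,0,0,0,0,0,0]
  grip_force: 30

```text
clock: 4.33
eef_pos: [0.5757, 0.2011, 0.0943]
orientation: [3.14, -0.0, 1.336]
force: [-1.0, -1.0, 4.3]
gripper_width: 0.0156
grasp_force: 33.6
```

Gripped at 15.6 mm, which matches the 16 mm block. Drawing out along (-0.972, 0.233).

>>> carry_out:
  commands:
    - [-0.7,0.17,0,0,0,0,0]
    - [-1.5,0.36,0,0,0,0,0]
    - [-2.3,0.55,0,0,0,0,0]
    - [-3.1,0.74,0,0,0,0,0]
    - [-3.9,0.94,0,0,0,0,0]
    - [-4.7,1.13,0,0,0,0,0]
    - [-5.4,1.3,0,0,0,0,0]
    - [-5.8,1.39,0,0,0,0,0]

```text
clock: 5.0
eef_pos: [0.5165, 0.2148, 0.0943]
orientation: [3.14, 0.001, 1.336]
force: [1.9, -3.9, 6.0]
gripper_width: 0.0153
grasp_force: 33.9
```

>>> carry_out:
  commands:
    - [-0.3,0.07,0,0,0,0,0]
    - [-0.5,0.12,0,0,0,0,0]
    - [-0.7,0.17,0,0,0,0,0]
    - [-0.9,0.22,0,0,0,0,0]
    - [-0.9,0.22,0,0,0,0,0]

```text
clock: 5.42
eef_pos: [0.5075, 0.2168, 0.0943]
orientation: [3.141, 0.001, 1.336]
force: [0.5, -4.1, 7.7]
gripper_width: 0.0158
grasp_force: 34.1
```

>>> carry_out:
  commands:
    - [-0.2,0.05,0,0,0,0,0]
    - [-0.3,0.07,0,0,0,0,0]
    - [-0.4,0.1,0,0,0,0,0]
    - [-0.4,0.1,0,0,0,0,0]

```text
clock: 5.75
eef_pos: [0.5047, 0.2175, 0.0943]
orientation: [3.138, 0.001, 1.336]
force: [5.2, -5.0, 4.8]
gripper_width: 0.0155
grasp_force: 34.0
```

>>> carry_out:
  commands:
    - [-0.1,0.02,0,0,0,0,0]
    - [-0.2,0.05,0,0,0,0,0]
    - [-0.3,0.07,0,0,0,0,0]
    - [-0.3,0.07,0,0,0,0,0]

```text
clock: 6.08
eef_pos: [0.5047, 0.2175, 0.0944]
orientation: [3.13, -0.001, 1.335]
force: [19.6, -5.7, -2.7]
gripper_width: 0.0155
grasp_force: 37.0
```

The axial force rose to 20 N with no further motion, so the gate is on its stop. Next: ease the load, open, check.

>>> carry_out:
  commands:
    - [0.3,-0.07,0,0,0,0,0]
    - [0.3,-0.07,0,0,0,0,0]
    - [0.3,-0.07,0,0,0,0,1]
    - [0.3,-0.07,0,0,0,0,1]
    - [0.3,-0.07,0,0,0,0,1]
    - [0.3,-0.07,0,0,0,0,1]
    - [0.3,-0.07,0,0,0,0,1]
    - [0.3,-0.07,0,0,0,0,1]

```text
clock: 6.75
eef_pos: [0.5036, 0.2182, 0.0929]
orientation: [-3.141, 0.0, 1.335]
force: [-0.4, -0.1, 0.4]
gripper_width: 0.0848
grasp_force: 0.0
```

>>> carry_out:
  commands:
    - [0,0,1,0,0,0,1]
    - [0,0,3,0,0,0,1]
    - [0,0,5,0,0,0,1]
    - [0,0,8,0,0,0,1]
    - [0,0,11,0,0,0,1]
    - [0,0,14,0,0,0,1]
    - [0,0,17,0,0,0,1]
    - [0,0,17,0,0,0,1]

```text
clock: 7.42
eef_pos: [0.5072, 0.219, 0.2725]
orientation: [3.13, -0.007, 1.335]
force: [0.9, -0.2, 1.3]
gripper_width: 0.0855
grasp_force: 0.0
```

>>> carry_out:
  commands:
    - [-2,-3,0,0,0,0,1]
    - [-4,-6,0,0,0,0,1]
    - [-6,-9,0,0,0,0,1]
    - [-6,-12,0,0,0,0,1]
    - [-6,-15,0,0,0,0,1]
    - [-6,-18,0,0,0,0,1]
    - [-6,-20,0,0,0,0,1]
    - [-6,-20,0,0,0,0,1]

```text
clock: 8.08
eef_pos: [0.444, 0.0153, 0.2637]
orientation: [3.141, 0.001, 1.331]
force: [-1.2, 0.3, -0.8]
gripper_width: 0.0855
grasp_force: 0.0
```

```bash
python3 - <<'E'
from bench import arm
from h import *
for c in("top","scene"):
    p=arm.read_camera(c)
    for t in("brass_handle","brass_bowl"):
        print(c,t,[(np.round(d["position"],4),round(d["confidence"],2)) for d in arm.pinpoint(t,p)][:2])
    if c=="top": cv2.imwrite("pics/c2.png",cv2.resize(p["image"][150:370,110:300],None,fx=2.7,fy=2.7,interpolation=cv2.INTER_CUBIC))
    else: cv2.imwrite("pics/s2.png",p["image"])
E
```

```text
top brass_handle [(array([0.5038, 0.2192, 0.1138]), 0.77)]
top brass_bowl [(array([ 0.7253,  0.1686, -0.0031]), 0.64)]
scene brass_handle [(array([0.5081, 0.2229, 0.1112]), 0.68)]
scene brass_bowl [(array([7.234e-01, 1.718e-01, 6.000e-04]), 0.55)]
```

View pics/c2.png

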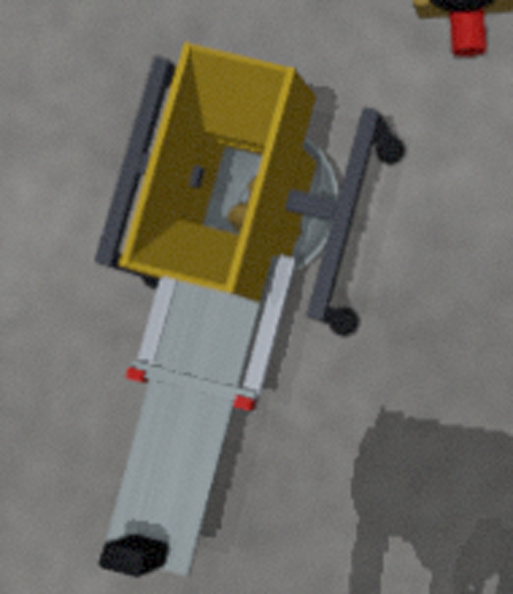

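View pics/s2.png

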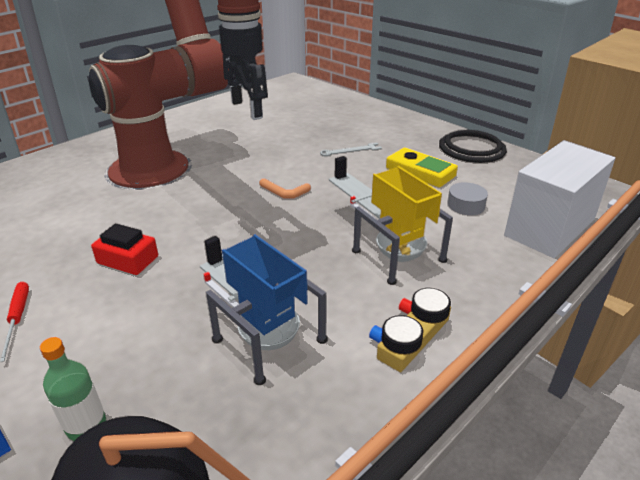

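The crop shows the gate's cross rib against both red stops (137,374) and (245,402), with the nuts fallen into the bowl. The bowl has not moved, and in the scene view the blue gate is as it was, with the arm clear.

```bash
python3 -c "
from bench import arm
print(arm.sign_off())"
```

```text
the job is handed in; nothing more can be done
None
```

The yellow hopper's gate is drawn out to its end stop and the handle let go; the nuts have dropped into the bowl, the bowl and the blue gate are where they were, and the job is handed in after about 8 s of robot time.

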